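# Park the spring knob and open the cabinet door

## Task

The sliding door of the small black cabinet is bolted by the spring-loaded knob on its top. Pull the knob up, turn it counter-clockwise (seen from above) and let it snap all the way down into its parking notch, so that it keeps the bolt out of the door; then slide the door fully open and let go. Feel your way: do not yank the knob against its upper stop, wrench it against the sides of a notch or force the door against the bolt, and leave everything else where it is.

Things in the scene. Friction and masses are not known exactly. Their poses are not given: they have to be found in the camera images.
- cabinet: black plastic cabinet, fixed, 232 deep x 400 wide x 150 high, standing on the shelf; origin: on the shelf, midway across its width, 132 mm behind its front edge; x points from front to back, y to the left end as seen by the robot, z up. The flat top is 150 above the shelf. The knob's axis is at x = -103, y = -150 mm. Loose things stand on the top, 40 to 70 mm behind the origin
- knob_grip (a point): centre of the upper face of the knob's grip bar. The knob: an upright bar 46 long, 12 thick and 26 high on a round flange 45 across and 6 thick, aluminium, on a vertical axis. At the start the bar's upper face is 56 mm and the flange's upper face 30 mm above the cabinet top. Site axes turn with the knob: x along the bar, y across it, z up
- knob: the knob with its bolt and stop collar; origin: on its axis, at the height of the cabinet top when it is fully down; axes as knob_grip
- lock_barrel: fixed steel barrel under the knob, 54 across, 22 high; its notched rim carries a small tooth that stands down from the knob, 20 mm off the axis. The parking notch is 4 mm deep with steep sides and about 2.5 degrees of play either way: the knob drops in only when turned to within that, elsewhere the tooth stays on the rim. Origin: on the knob axis at the cabinet top
- knob_lift (a joint): how far the knob is pulled up, m. 0: fully down in the locking notch, bolt in the door (clear of the door above 0.006). 0.012: tooth on the flat rim. 0.008: tooth seated in the parking notch. 0.0152: a collar meets the rigid upper stop. The spring pulls down with 6 N at 0 and 9 N at the stop, and the knob weighs 1.2 N
- knob_turn (a joint): turn of the knob, rad, positive counter-clockwise seen from above; 0 at the locking notch, which has 4 degrees of play. The one parking notch lies somewhere between 0.90 and 1.52 rad; its place differs from lock to lock and is not measured. Let go on the rim, the knob stays at the turn where it was left (friction about 0.1 N m). The turn ends at 2.0 rad
- door: dark grey plastic sliding door, 200 wide, 8 thick, in front of the right half of the cabinet, with an upright aluminium pull; origin at its foot; y is the way in which it slides open (along the cabinet front, to the left as seen by the robot)
- door_handle (a point): centre of the upper end face of the door's pull: an upright post 16 (x, away from the door) x 14 (y, along the door) mm, free for its upper 65 mm, with its upper end level with the cabinet top, and 50 mm in front of the door; x axis points into the cabinet, y the way the door opens
- door_slide (a joint): door opening, m: 0 closed, 0.13 fully open at its stop; sliding takes about 2 to 4 N and it stays where it is left. While bolted it has 1.5 mm of play
- stud_a: bystander: zinc-plated wheel stud standing on its head, 26 across, 47 high, origin under it
- stud_b: bystander: the same kind of stud, on the cabinet top
- socket: bystander: chrome deep socket, 28 across, 78 high, standing on the cabinet top; origin under it
- valve_tool: bystander: red aluminium valve core tool, 100 long, 18 thick, lying; origin under its middle
- jar: bystander: glass jar with a screw lid, 54 across, 65 high; origin under it
- wrench: bystander: steel wrench 170 long, lying
- tray: bystander: grey plastic open tray, 80 x 120 x 25

How it is judged:
By the outcome, as a careful person would: the job done as asked, in the order asked, and still so for the second after the job is handed in, with the robot touching nothing.
It also fails if it takes over 69 s, if anything falls off the work surface, if the arm or the gripper's body presses on something with over 40 N, if the wrist force passes 120 N, or if a joint passes its speed limit or range.

## Robot

A 6-joint arm with a two-finger parallel gripper is mounted at the origin on the work surface. World frame = base frame: x ahead of the robot, y to its left, z up, the work surface at z = 0. Lengths are in m, angles in rad, forces in N, time in s.
With the tool pointing down it reaches from about 0.35 to 0.975 m from the base axis. Payload 4.9 kg.
Tool frame: the origin (TCP) lies at the very end of the fingers, on their centre line; the grasp point (between the pads) lies 19 mm behind it; x points along the fingers, y is the direction in which the jaws open and shut, and the axes are right-handed (so a half turn about x gives the same grasp; the last joint's range is limited). The gripper opens to 85 mm and grips with 20 to 120 N. Pads are 22 mm wide; open, the fingers measure 114 mm over their backs; the gripper's body (76 mm by 85 mm) begins 54 mm behind the grasp point. The pads swing forward as they close: fully open they stand 13 mm farther back than shut.
Start: joints at [-1.345, 0.053, 1.613, -0, 1.476, -0.119], TCP at [0.211, -0.588, 0.231] pointing down, gripper open.
Joint ranges: [-3.01, 3.01], [-1.01, 2.22], [0.06, 2.58], [-1.02, 4.17], [0.09, 2.62], [-3.14, 3.14]. Speed limits (rad/s): [2.57, 2.57, 3.14, 3.14, 3.14, 3.14].

## Interface

Orientations are given as a unit quaternion [w, x, y, z].
In Python, from plant import manip gives the robot as it stands.
- The arm moves only by the tool play_rows, never from a script. Its argument "plan" is a list of rows, each a list of 5 numbers: the shift along the tool's x, y, z in mm, then the turn about the tool's x in rad, then the closure, from -1 (fully open) to 1 (shut). A call has 1 to 8 rows; each row is the pose to reach, as a shift and turn from the pose commanded when the call began, along the tool's axes at that moment; what a row does not reach only later rows make up. A row lasts 1/8 s, in which the tool goes at most 62.5 mm and 10.7 degrees, less where a joint would pass 70% of its speed; a pose out of reach is approached as far as the arm can. A call with a gripper value outside its range is refused whole. The fingers move at their own pace and stop on an object; the grip force is fixed at half the most. Time passes only in rows, so rows that repeat a pose let the fingers close. It gives the time, the measured TCP pose, the force and the opening at its end, in the units of the state.
- manip.state(): the state, without advancing time (a new reading comes with each control period).
- manip.grab_frame(name): name is "scene" or "top"; returns a dict with "img" (384x512x3 uint8, red, green, blue), "range_z" (384x512 float32, m along the optical axis (not along the pixel's ray), 0 where there is no reading), "fx", "fy", "cx", "cy" (pixels), "origin" and "rotation" of the camera in the world. Camera axes: x right, y up, looking along -z (the intrinsics and any distortion apply to the point x, -y, -z); pixel columns grow to the right and rows downward; lengths in m; the calibration is good to about 2 mm. A picture is of the moment at which its call begins.
- manip.job_done(): hands the job in, once; it reports no verdict.
The state is a dict: "time": time; "joint_pos": joint angles; "joint_vel": joint speeds; "joint_efforts": joint torques, N m; "tool_pos": TCP position; "tool_rot": TCP orientation; "contact_force": force on the tool from outside, world axes, zero at the start; "ft_torque": the same for the moment, N m; "gripper_width": opening from 0.0 (shut) to 1.0 (fully open).
Only numpy, scipy, OpenCV 4.12 (cv2) and the standard library are available. Lean on these libraries where they do the work, as an engineer would, in place of code of your own. Each camera call takes 0.05 s, during which the arm holds its last target. There are 200 camera calls.

## Working session

There is one attempt and no reset: what is moved stays moved. The work goes in short steps, Python scripts to look and compute and a tool call to move; the robot and the scene stay as the last step left them, time stands still between calls to the robot, and variables do not carry over. Pictures are saved under pics/ and viewed, about 8 in all and at most 12, crops included, and the job is handed in when it is done.

Besides the shell and the picture viewer there is one more tool, called after "Call:" by a JSON object that holds its "api" and its "payload". play_rows: Moves the arm, as the interface text tells. Its arguments: {"type":"object","properties":{"plan":{"type":"array"}},"required":["plan"]}

```bash
mkdir -p pics; ls
cat > h.py <<'E'
import numpy as np, cv2
from plant import manip
def pts(f):
    z=f["range_z"]; h,w=z.shape
    u,v=np.meshgrid(np.arange(w),np.arange(h))
    c=np.stack([(u-f["cx"])/f["fx"]*z,-(v-f["cy"])/f["fy"]*z,-z],-1)
    return c@np.array(f["rotation"]).reshape(3,3).T+np.array(f["origin"])
def R(q):
    from scipy.spatial.transform import Rotation as r
    return r.from_quat([q[1],q[2],q[3],q[0]]).as_matrix()
E
python3 - <<'E'
from h import *
print(manip.state())
for n in("scene","top"):
    f=manip.grab_frame(n); print(n,[ (k,np.round(f[k],3).tolist()) for k in f if k not in("img","range_z")])
    cv2.imwrite(f"pics/{n}0.png",f["img"][...,::-1]); np.save(n+"0.npy",pts(f)); 
    p=pts(f); print((f["range_z"]>0).mean(), np.nanmin(p.reshape(-1,3),0),p.reshape(-1,3).max(0))
E
```

```text
pics
{'time': 0.0, 'joint_pos': array([-1.34498987e+00,  5.33996192e-02,  1.61430249e+00,  3.48508580e-06,
        1.47595022e+00, -1.19003263e-01]), 'joint_vel': array([ 0.00078928,  0.00064766, -0.0006213 , -0.00037902,  0.00185904,
       -0.00039952]), 'joint_efforts': array([ 5.95931597e-04, -3.93671107e+01, -3.70182323e+01, -1.27379840e-04,
        7.11335932e-03,  1.78552938e-06]), 'tool_pos': array([ 0.21112214, -0.58761078,  0.23003141]), 'tool_rot': array([-0.1205782 , -0.69658597, -0.12203267,  0.69666126]), 'contact_force': array([-1.12660448,  0.43803276,  0.68462054]), 'ft_torque': array([ 0.01123781, -0.01831882,  0.00340454]), 'gripper_width': 1.001970248343293}
scene [('fx', 378.916), ('fy', 378.916), ('cx', 257.507), ('cy', 197.146), ('origin', [1.352, -0.056, 0.875]), ('rotation', [0.689, 0.296, 0.269, 0.605])]Traceback (most recent call last):
  File "<stdin>", line 5, in <module>
  File "h.py", line 7, in pts
    return c@np.array(f["rotation"]).reshape(3,3).T+np.array(f["origin"])
             ~~~~~~~~~~~~~~~~~~~~~~~~~~~~~~~^^^^^
ValueError: cannot reshape array of size 4 into shape (3,3)
```

```bash
sed -i 's/np.array(f\["rotation"\]).reshape(3,3).T/R(f["rotation"]).T/' h.py
python3 - <<'E'
from h import *
print(R(manip.state()["tool_rot"]).round(3))
for n in("scene","top"):
    f=manip.grab_frame(n); print(n,[ (k,np.round(f[k],3).tolist()) for k in f if k not in("img","range_z")])
    cv2.imwrite(f"pics/{n}0.png",f["img"][...,::-1]); p=pts(f);np.save(n+"0.npy",p); np.save(n+"0i.npy",f["img"])
    ok=f["range_z"]>0; print(ok.mean(), p[ok].min(0),p[ok].max(0), np.histogram(p[ok][:,2],bins=np.arange(-.02,.4,.01))[0])
E
```

```text
[[-0.     0.338 -0.941]
 [ 0.002 -0.941 -0.338]
 [-1.    -0.002 -0.   ]]
scene [('fx', 378.916), ('fy', 378.916), ('cx', 257.507), ('cy', 197.146), ('origin', [1.352, -0.056, 0.875]), ('rotation', [0.689, 0.296, 0.269, 0.605])]
0.9959309895833334 [-1.74708445 -1.767104   -0.77198779] [0.95880497 2.28058562 0.57840387] [ 1501 44735 34536  3377  2974  2746  3075  2705  6199  2215  4460  2693
  4504  1925  2551  1476  6406  4944   717   691   546   487   550   440
   530   473   495   533   518   442   358   379   294   311   263   249
   236   108   179   176   177]
top [('fx', 383.945), ('fy', 383.945), ('cx', 253.771), ('cy', 193.651), ('origin', [0.319, 0.008, 1.347]), ('rotation', [-0.695, -0.079, 0.061, 0.712])]
0.995880126953125 [-0.22051252 -1.53686318 -0.77440821] [2.03930466 1.63866315 0.72604733] [    1 22038 70645  1858  1157   739   812   758  2897  1034  1685   760
  1599  1063  2431  2393  1967  6437   377   259   246  1437  2069    15
    29    26    25    56    88   110   129   136    66    50    12    16
     4     5    16    16     7]
```

View pics/top0.png

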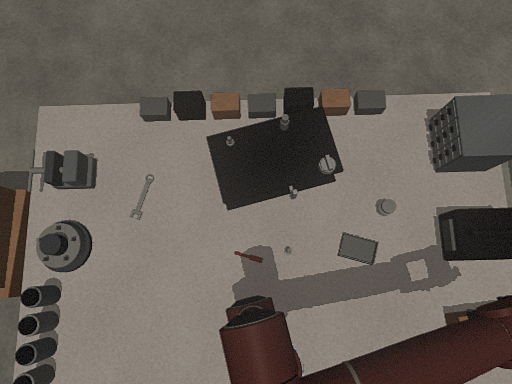

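View pics/scene0.png

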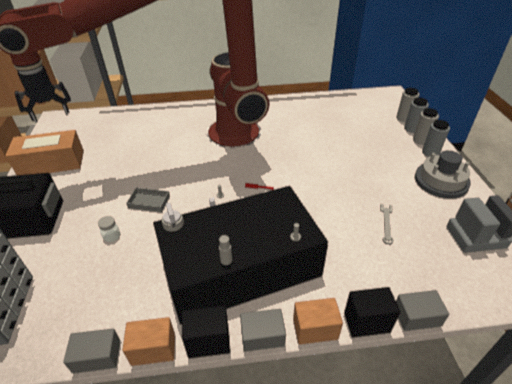

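Top view: the cabinet spans about (207–342, 108–208), the knob is at (327,164) and the door pull at (293,192). Scene view: the knob is at (172,218). Next I'll measure them from depth.

Run:
```python
from h import *
T=np.load("top0.npy");S=np.load("scene0.npy")
for n,P in(("top",T),("scene",S)):
    q=P.reshape(-1,3); m=(q[:,0]>.4)&(q[:,0]<.95)&(abs(q[:,1])<.4)
    q=q[m]; h,e=np.histogram(q[:,2],bins=np.arange(.1,.28,.004)); k=h.argmax(); zt=np.median(q[abs(q[:,2]-e[k])<.006][:,2])
    t=q[abs(q[:,2]-zt)<.006]; r=cv2.minAreaRect((t[:,:2]*1000).astype(np.float32)); print(n,"ztop",zt,"rect",r,cv2.boxPoints(r).round(0).tolist())
    k0=q[(q[:,2]>zt+.02)&(q[:,2]<zt+.08)]
    # clusters
    im=np.zeros((800,800),np.uint8); ij=np.c_[(k0[:,0]-.3)*1000,(k0[:,1]+.4)*1000].astype(int)
    ok=((ij>=0)&(ij<800)).all(1);im[ij[ok,0],ij[ok,1]]=255
    im=cv2.dilate(im,np.ones((7,7)));nc,lab=cv2.connectedComponents(im)
    l=lab[ij[ok,0],ij[ok,1]];k0=k0[ok]
    for c in range(1,nc):
        s=k0[l==c]
        if len(s)>8:
            print(" cl",len(s),s.mean(0).round(4),s.min(0).round(4),s.max(0).round(4))
    # bar: top near +56
# print crops
T=np.load("top0i.npy");S=np.load("scene0i.npy")
a=cv2.resize(T[140:205,270:350],None,fx=5,fy=5,interpolation=cv2.INTER_CUBIC)
b=cv2.resize(S[195:260,140:220],None,fx=5,fy=5,interpolation=cv2.INTER_CUBIC)
cv2.imwrite("pics/crop.png",np.hstack([a,b])[...,::-1])
```

```text
top ztop 0.15129613136058184 rect ((678.1170043945312, -34.8052978515625), (264.5733947753906, 399.7987060546875), 13.755504608154297) [[502.0, 128.0], [597.0, -260.0], [854.0, -198.0], [759.0, 191.0]]
 cl 207 [ 0.6417 -0.1956  0.1887] [ 0.6189 -0.2226  0.1714] [ 0.6685 -0.1723  0.2112]
 cl 20 [0.7325 0.1104 0.1921] [0.7289 0.1051 0.1745] [0.7389 0.116  0.2018]
 cl 92 [ 0.7778 -0.0658  0.2087] [ 0.7692 -0.0791  0.172 ] [ 0.7942 -0.0535  0.2311]
scene ztop 0.14976043711290227 rect ((681.025146484375, -37.377288818359375), (264.6054992675781, 399.5461120605469), 13.88351821899414) [[505.0, 125.0], [601.0, -263.0], [857.0, -200.0], [762.0, 188.0]]
 cl 278 [ 0.6532 -0.1992  0.1852] [ 0.6248 -0.2247  0.1699] [ 0.6735 -0.1754  0.209 ]
 cl 47 [0.7391 0.1073 0.1872] [0.7321 0.1023 0.1715] [0.7427 0.1131 0.1984]
 cl 246 [ 0.7923 -0.0694  0.2042] [ 0.7756 -0.0835  0.1698] [ 0.8    -0.056   0.2295]
```

View pics/crop.png

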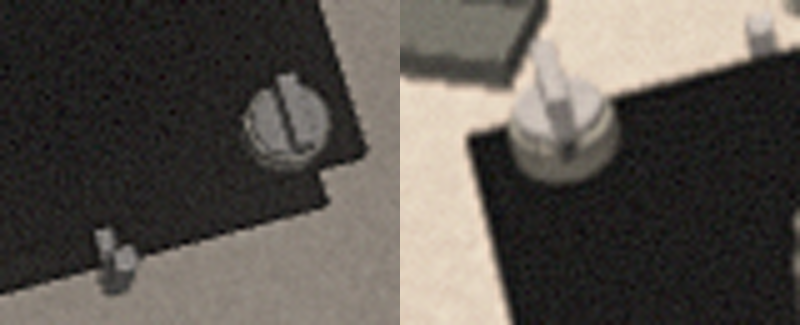

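```bash
cat >> h.py <<'E'
yaw=np.deg2rad(13.82); O=np.array([.711,-.0286])
C=np.array([[np.cos(yaw),-np.sin(yaw)],[np.sin(yaw),np.cos(yaw)]])
def tocab(p): q=np.array(p,float).copy(); q[...,:2]=(q[...,:2]-O)@C; return q
def toworld(p): q=np.array(p,float).copy(); q[...,:2]=q[...,:2]@C.T+O; return q
E
python3 - <<'E'
from h import *
for n in("top","scene"):
    I=np.load(n+"0i.npy").astype(int); q=tocab(np.load(n+"0.npy")); 
    m=(q[...,2]>.194)&(q[...,2]<.215)&(abs(q[...,0]+.103)<.045)&(abs(q[...,1]+.15)<.045)
    s=q[m]; r=cv2.minAreaRect((s[:,:2]*1000).astype(np.float32)); w,v=np.linalg.eigh(np.cov(s[:,:2].T)); print(n,"bar",len(s),s.mean(0).round(4),r,np.rad2deg(np.arctan2(v[1,1],v[0,1])), s[:,2].max())
    m=(abs(q[...,2]-.18)<.006)&(abs(q[...,0]+.103)<.045)&(abs(q[...,1]+.15)<.045)
    s=q[m]; print(" flange",len(s),cv2.minEnclosingCircle((s[:,:2]*1000).astype(np.float32)),s.mean(0))
    m=(q[...,0]<-.145)&(q[...,0]>-.26)&(abs(q[...,1])<.25)&(q[...,2]>.06)
    for u,v in sorted(zip(*np.nonzero(m)),key=lambda t:t[1])[:70]: print((v,u),(q[u,v]*1000).round(0).tolist(),I[u,v].tolist(),end=";")
    print()
E
```

```text
top bar 70 [-0.1056 -0.147   0.2054] ((-104.60867309570312, -147.87132263183594), (12.795761108398438, 47.2174186706543), 89.77659606933594) 179.6211209479724 0.21124143302371623
 flange 104 ((-103.92293548583984, -147.68243408203125), 25.908525466918945) [-0.10668636 -0.14467137  0.18054271]
(np.int64(290), np.int64(195)) [-151.0, -21.0, 69.0] [82, 77, 74];(np.int64(291), np.int64(192)) [-151.0, -21.0, 117.0] [64, 65, 60];(np.int64(291), np.int64(193)) [-153.0, -21.0, 108.0] [64, 62, 61];(np.int64(291), np.int64(194)) [-154.0, -21.0, 100.0] [68, 63, 63];(np.int64(291), np.int64(195)) [-156.0, -21.0, 93.0] [66, 64, 62];(np.int64(291), np.int64(196)) [-159.0, -21.0, 88.0] [61, 60, 57];(np.int64(291), np.int64(197)) [-161.0, -21.0, 81.0] [71, 67, 66];(np.int64(291), np.int64(198)) [-162.0, -22.0, 67.0] [68, 65, 59];(np.int64(292), np.int64(190)) [-151.0, -22.0, 149.0] [94, 92, 89];(np.int64(292), np.int64(191)) [-154.0, -22.0, 147.0] [69, 66, 66];(np.int64(292), np.int64(192)) [-156.0, -21.0, 142.0] [48, 46, 44];(np.int64(292), np.int64(193)) [-158.0, -21.0, 136.0] [54, 55, 52];(np.int
[... 5311 characters left out ...]
 133];(np.int64(213), np.int64(202)) [-149.0, -29.0, 146.0] [123, 117, 112];(np.int64(213), np.int64(203)) [-150.0, -29.0, 141.0] [114, 110, 104];(np.int64(213), np.int64(204)) [-150.0, -30.0, 137.0] [111, 107, 101];(np.int64(213), np.int64(205)) [-149.0, -30.0, 134.0] [94, 88, 86];(np.int64(214), np.int64(200)) [-151.0, -25.0, 150.0] [189, 174, 163];(np.int64(214), np.int64(201)) [-150.0, -26.0, 148.0] [160, 146, 138];(np.int64(214), np.int64(202)) [-150.0, -26.0, 144.0] [138, 130, 121];(np.int64(214), np.int64(203)) [-148.0, -27.0, 142.0] [130, 126, 119];(np.int64(214), np.int64(204)) [-149.0, -27.0, 137.0] [118, 111, 104];(np.int64(214), np.int64(205)) [-151.0, -27.0, 131.0] [80, 75, 72];
```

The knob sits at cabinet (-103, -150) in both views, which matches the nominal position. The bar lies along cabinet x, the cabinet yaw is 13.8° and the bar top is at z≈0.206. The pull top is at cabinet (-157, -29.5). I'm moving to above the knob.

Call:
{"api": "play_rows", "payload": {"plan": [[-60,0,0,0,-1],[-75,-40,-100,0.05,-1],[-75,-218,-541,0.105,-1],[-75,-218,-541,0.105,-1],[-75,-218,-541,0.105,-1],[-75,-218,-541,0.105,-1],[-75,-218,-541,0.105,-1],[-75,-218,-541,0.105,-1]]}}

```text
time: 1.15
tool_pos: [0.5386, -0.2959, 0.3042]
tool_rot: [-0.085, -0.702, -0.085, 0.702]
contact_force: [-0.4, -1.5, -1.1]
gripper_width: 0.999
```

```bash
cat >> h.py <<'E'
def rel(w,s=None):
    """shift (mm) in current tool axes to world point w, and cab-frame jaw yaw"""
    s=s or manip.state(); M=R(s["tool_rot"]); y=M[:,1]
    d=M.T@(np.array(w)-s["tool_pos"])*1000
    a=np.rad2deg(np.arctan2(y[1],y[0]))-13.82
    return d.round(1), "jaw yaw cab %.2f"%((a)%180)
def show(w=None):
    s=manip.state(); print("t",round(s["time"],2),"cab",(tocab(s["tool_pos"])*1000).round(1),"F",s["contact_force"].round(2),"M",s["ft_torque"].round(2),"w",round(s["gripper_width"]*85,1),"q6",s["joint_pos"][5].round(3),rel(s["tool_pos"] if w is None else w,s))
E
python3 -c "
from h import *
show(toworld([-.103,-.15,.22])); print(R(manip.state()['tool_rot']).round(4))"
```

```text
t 1.15 cab [-231.2 -218.4  304.2] F [-0.41 -1.46 -1.13] M [-0.   -0.05  0.07] w 84.9 q6 0.708 (array([  84.2,  -68.6, -128.2]), 'jaw yaw cab 89.92')
[[-2.000e-04  2.375e-01 -9.714e-01]
 [ 0.000e+00 -9.714e-01 -2.375e-01]
 [-1.000e+00 -1.000e-04  2.000e-04]]
```

Call:
{"api": "play_rows", "payload": {"plan": [[0,-30,-62,0,-1],[0,-68,-128,0,-1],[0,-68,-128,0,-1],[40,-68,-128,0,-1],[60,-68,-128,0,-1],[60,-68,-128,0,-1]]}}

```text
time: 1.9
tool_pos: [0.644, -0.2013, 0.2415]
tool_rot: [-0.083, -0.7, -0.085, 0.704]
contact_force: [-0.1, 0.3, 0.0]
gripper_width: 0.999
```

```bash
python3 -c "
from h import *
show(toworld([-.103,-.15,.186]))
f=manip.grab_frame('scene'); a=cv2.resize(f['img'][110:290,90:270],None,fx=3,fy=3,interpolation=cv2.INTER_CUBIC)
cv2.imwrite('pics/s1.png',a[...,::-1])"
```

```text
t 1.9 cab [-106.3 -151.7  241.5] F [-0.1   0.3   0.04] M [-0.    0.   -0.05] w 84.9 q6 0.919 (array([55.5, -1.5, -3.6]), 'jaw yaw cab 89.86')
```

View pics/s1.png

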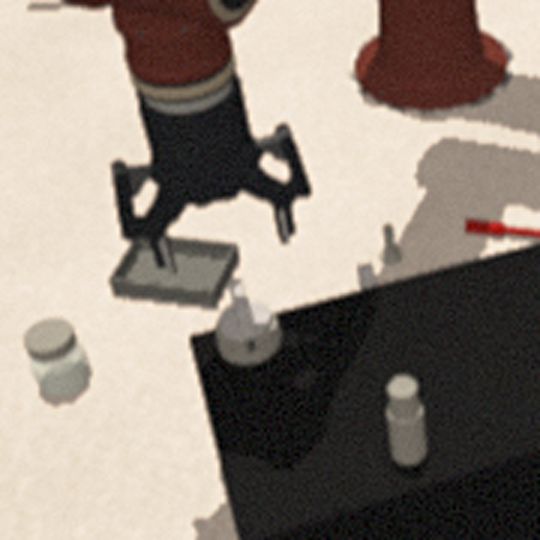

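The fingers, at crop (160,250) and (285,220), straddle the bar at (240,300) along cabinet y. I'm lowering and closing.

Call:
{"api": "play_rows", "payload": {"plan": [[15,-1,-3,0,-1],[30,-1,-3,0,-1],[42,-1,-3,0,-1],[48,-1,-3,0,-1],[52,-1,-3,0,-1],[52,-1,-3,0,-1]]}}

```text
time: 2.7
tool_pos: [0.6483, -0.1994, 0.1924]
tool_rot: [-0.085, -0.702, -0.085, 0.702]
contact_force: [-0.0, -0.1, 0.4]
gripper_width: 0.998
```

```bash
python3 -c "
from h import *
show(toworld([-.103,-.15,.187]))"
```

```text
t 2.7 cab [-101.7 -150.9  192.4] F [-0.   -0.05  0.4 ] M [ 0.03 -0.01 -0.03] w 84.8 q6 0.923 (array([ 5.4, -0.9,  1.3]), 'jaw yaw cab 89.92')
```

Call:
{"api": "play_rows", "payload": {"plan": [[3,-1,1,0,-1],[3,-1,1,0,0],[3,-1,1,0,0.3],[3,-1,1,0,0.5],[3,-1,1,0,0.6],[3,-1,1,0,0.6],[3,-1,1,0,0.6]]}}

```text
time: 3.58
tool_pos: [0.6471, -0.1987, 0.1895]
tool_rot: [-0.085, -0.702, -0.085, 0.702]
contact_force: [-0.3, -0.8, 0.6]
gripper_width: 0.199
```

```bash
python3 -c "
from h import *
show(toworld([-.103,-.15,.187]))"
```

```text
t 3.58 cab [-102.7 -149.9  189.5] F [-0.28 -0.84  0.56] M [ 0.02  0.04 -0.04] w 16.9 q6 0.923 (array([2.5, 0.1, 0.3]), 'jaw yaw cab 89.92')
```

Call:
{"api": "play_rows", "payload": {"plan": [[0,0,0,0,0.7],[0,0,0,0,1],[0,0,0,0,1],[0,0,0,0,1]]}}

```text
time: 4.08
tool_pos: [0.6474, -0.1999, 0.1898]
tool_rot: [0.085, 0.702, 0.084, -0.702]
contact_force: [1.2, -4.9, -0.3]
gripper_width: 0.122
```

```bash
python3 -c "
from h import *
show(toworld([-.103,-.15,.187]))"
```

```text
t 4.08 cab [-102.7 -151.1  189.8] F [ 1.23 -4.95 -0.29] M [-0.81 -0.24  0.03] w 10.3 q6 0.923 (array([ 2.8, -1.1,  0.3]), 'jaw yaw cab 89.89')
```

Call:
{"api": "play_rows", "payload": {"plan": [[0,1,0,0,1],[-2,1,0,0,1],[-4,1,0,0,1],[-6,1,0,0,1],[-8,1,0,0,1],[-10,1,0,0,1],[-10,1,0,0,1]]}}

```text
time: 4.95
tool_pos: [0.6473, -0.1999, 0.1971]
tool_rot: [-0.085, -0.702, -0.085, 0.702]
contact_force: [5.2, -4.7, -8.8]
gripper_width: 0.12
```

```bash
python3 -c "
from h import *
show(toworld([-.103,-.15,.187]))"
```

```text
t 4.95 cab [-102.8 -151.1  197.1] F [ 5.17 -4.66 -8.8 ] M [-0.79 -0.89  0.02] w 10.2 q6 0.922 (array([10.1, -1.1,  0.2]), 'jaw yaw cab 89.91')
```

Call:
{"api": "play_rows", "payload": {"plan": [[0,0,0,0,1],[0,0,0,0,1]]}}

```text
time: 5.2
tool_pos: [0.6473, -0.1999, 0.197]
tool_rot: [-0.085, -0.702, -0.085, 0.702]
contact_force: [6.3, -4.9, -8.8]
gripper_width: 0.126
```

```bash
python3 -c "
from h import *
show(toworld([-.103,-.15,.187]))"
```

```text
t 5.2 cab [-102.7 -151.1  197. ] F [ 6.28 -4.91 -8.77] M [-0.8  -0.89  0.05] w 10.7 q6 0.922 (array([10. , -1.1,  0.3]), 'jaw yaw cab 89.91')
```

Call:
{"api": "play_rows", "payload": {"plan": [[0,1,-1,0,1],[0,1,-1,0,1],[0,1,-1,0,1]]}}

```text
time: 5.58
tool_pos: [0.6474, -0.2, 0.1977]
tool_rot: [-0.084, -0.701, -0.085, 0.703]
contact_force: [-0.7, -2.6, -8.4]
gripper_width: 0.117
```

```bash
python3 -c "
from h import *
show(toworld([-.103,-.15,.187])); print((C.T@manip.state()['contact_force'][:2]).round(2))"
```

```text
t 5.58 cab [-102.7 -151.2  197.7] F [-0.69 -2.59 -8.44] M [-0.34  0.03  0.02] w 10.0 q6 0.922 (array([10.7, -1.2,  0.3]), 'jaw yaw cab 89.92')
[-1.29 -2.35]
```

Call:
{"api": "play_rows", "payload": {"plan": [[-2,0.5,0,0,1],[-4,0.5,0,0,1],[-5,0.5,0,0,1],[-5.5,0.5,0,0,1],[-5.5,0.5,0,0,1],[-5.5,0.5,0,0,1]]}}

```text
time: 6.32
tool_pos: [0.6475, -0.2001, 0.2043]
tool_rot: [-0.084, -0.701, -0.085, 0.703]
contact_force: [-5.9, 1.7, -10.1]
gripper_width: 0.12
```

```bash
cat >> h.py <<'E'
    s=manip.state(); print("Fcab",(C.T@s['contact_force'][:2]).round(2), "err",np.rad2deg(np.arctan2(*(R(s['tool_rot'])[1::-1,1])))-13.82)
E
python3 -c "
from h import *
show(toworld([-.1027,-.1512,.2031]))"
```

```text
t 6.33 cab [-102.6 -151.3  204.3] F [ -5.89   1.65 -10.1 ] M [0.31 0.89 0.06] w 10.2 q6 0.921 (array([ 1.2, -0.1,  0.1]), 'jaw yaw cab 89.93')
Fcab [-5.33  3.01] err -90.06782609217709
```

The lift reads about 14.5 mm and Fz matches the spring, so it isn't at the stop. I'm backing off 1 mm, removing the side load and turning halfway.

Call:
{"api": "play_rows", "payload": {"plan": [[1,-0.5,0.8,0,1],[1,-0.5,0.8,-0.1,1],[1,-0.5,0.8,-0.2,1],[1,-0.5,0.8,-0.3,1],[1,-0.5,0.8,-0.4,1],[1,-0.5,0.8,-0.45,1],[1,-0.5,0.8,-0.45,1]]}}

```text
time: 7.2
tool_pos: [0.6469, -0.1989, 0.2033]
tool_rot: [-0.238, -0.665, -0.241, 0.666]
contact_force: [-5.6, 3.8, -9.1]
gripper_width: 0.124
```

```bash
python3 -c "
from h import *
show(toworld([-.1027,-.1512,.2031]))"
```

```text
t 7.2 cab [-102.9 -150.1  203.3] F [-5.62  3.79 -9.11] M [0.71 0.85 0.05] w 10.6 q6 0.471 (array([0.2, 1.1, 0.3]), 'jaw yaw cab 115.76')
Fcab [-4.55  5.02] err -64.24325174782838
```

Call:
{"api": "play_rows", "payload": {"plan": [[0,-1.1,0.3,0,1],[0,-1.1,0.3,-0.1,1],[0,-1.1,0.3,-0.2,1],[0,-1.1,0.3,-0.3,1],[0,-1.1,0.3,-0.4,1],[0,-1.1,0.3,-0.44,1],[0,-1.1,0.3,-0.44,1]]}}

```text
time: 8.07
tool_pos: [0.6459, -0.1982, 0.2033]
tool_rot: [-0.377, -0.597, -0.381, 0.597]
contact_force: [-4.9, 5.3, -9.9]
gripper_width: 0.123
```

```bash
cat >> h.py <<'E'
    M=R(s['tool_rot']); yc=C.T@M[:2,1]; zc=C.T@M[:2,2]; f=C.T@s['contact_force'][:2]
    print("turn",np.rad2deg(np.arctan2(yc[1],yc[0]))+89.95,"F along tool y,z",(f@yc).round(2),(f@zc).round(2))
E
python3 -c "
from h import *
show(toworld([-.1027,-.1512,.2031]))"
```

```text
t 8.07 cab [-103.7 -149.1  203.3] F [-4.86  5.29 -9.88] M [ 0.89  0.98 -0.03] w 10.4 q6 0.031 (array([0.2, 2.1, 1. ]), 'jaw yaw cab 140.96')
Fcab [-3.45  6.3 ] err -39.035321894295095
turn 50.914678105704915 F along tool y,z -6.65 -2.72
```

The turn is now 50.9° (0.89 rad). First probe here: trim the side load and lower by 3.5 mm.

Call:
{"api": "play_rows", "payload": {"plan": [[0,-1.3,-0.5,0,1],[1.5,-1.3,-0.5,0,1],[2.5,-1.3,-0.5,0,1],[3.5,-1.3,-0.5,0,1],[3.5,-1.3,-0.5,0,1],[3.5,-1.3,-0.5,0,1]]}}

```text
time: 8.82
tool_pos: [0.6459, -0.1981, 0.2017]
tool_rot: [0.378, 0.597, 0.379, -0.597]
contact_force: [-5.0, 5.4, -5.9]
gripper_width: 0.123
```

```bash
python3 -c "
from h import *
show(toworld([-.1027,-.1512,.2031]))"
```

```text
t 8.82 cab [-103.8 -149.1  201.7] F [-4.97  5.4  -5.88] M [0.91 0.99 0.04] w 10.5 q6 0.032 (array([-1.4,  2.2,  1. ]), 'jaw yaw cab 140.93')
Fcab [-3.54  6.43] err -39.066491935651484
turn 50.88350806434852 F along tool y,z -6.8 -2.76
```

The tooth is on the rim: z is 201.7, a lift of 11.9. I'll hop 3.5° per probe.

Call:
{"api": "play_rows", "payload": {"plan": [[-2,-1,-0.5,0,1],[-2,-1,-0.5,-0.03,1],[-2,-1,-0.5,-0.06,1],[-2,-1,-0.5,-0.06,1],[0.3,-1,-0.5,-0.06,1],[0.3,-1,-0.5,-0.06,1],[0.3,-1,-0.5,-0.06,1]]}}

```text
time: 9.7
tool_pos: [0.6456, -0.1981, 0.2016]
tool_rot: [0.397, 0.586, 0.396, -0.585]
contact_force: [-2.7, 4.0, -1.2]
gripper_width: 0.124
```

```bash
python3 -c "
from h import *
show(toworld([-.1027,-.1512,.2031]))"
```

```text
t 9.7 cab [-104.  -148.9  201.6] F [-2.68  4.02 -1.22] M [0.81 0.52 0.05] w 10.5 q6 -0.027 (array([-1.5,  2.4,  1.1]), 'jaw yaw cab 144.36')
Fcab [-1.64  4.54] err -35.63945550557078
turn 54.31054449442923 F along tool y,z -3.98 -2.74
```

Call:
{"api": "play_rows", "payload": {"plan": [[-2,-0.6,-0.4,0,1],[-2,-0.6,-0.4,-0.03,1],[-2,-0.6,-0.4,-0.06,1],[-2,-0.6,-0.4,-0.06,1],[0,-0.6,-0.4,-0.06,1],[0,-0.6,-0.4,-0.06,1],[0,-0.6,-0.4,-0.06,1]]}}

```text
time: 10.58
tool_pos: [0.6453, -0.1979, 0.2016]
tool_rot: [0.414, 0.574, 0.413, -0.573]
contact_force: [3.8, -0.2, -1.4]
gripper_width: 0.122
```

Call:
{"api": "play_rows", "payload": {"plan": [[-2,-0.3,0,0,1],[-2,-0.3,0,-0.03,1],[-2,-0.3,0,-0.06,1],[-2,-0.3,0,-0.06,1],[0,-0.3,0,-0.06,1],[0,-0.3,0,-0.06,1],[0,-0.3,0,-0.06,1]]}}

```text
time: 11.45
tool_pos: [0.6451, -0.1979, 0.2015]
tool_rot: [0.431, 0.561, 0.43, -0.561]
contact_force: [4.1, -1.6, 0.8]
gripper_width: 0.118
```

```bash
python3 -c "
from h import *
show(toworld([-.1027,-.1512,.2031]))"
```

```text
t 11.45 cab [-104.4 -148.6  201.5] F [ 4.09 -1.61  0.81] M [-0.13 -0.63 -0.02] w 10.1 q6 -0.146 (array([-1.6,  2.7,  1.4]), 'jaw yaw cab 151.22')
Fcab [ 3.59 -2.54] err -28.779427411829708
turn 61.1705725881703 F along tool y,z 4.37 0.5
```

Call:
{"api": "play_rows", "payload": {"plan": [[-2,0.5,0,0,1],[-2,0.5,0,-0.03,1],[-2,0.5,0,-0.06,1],[-2,0.5,0,-0.06,1],[0,0.5,0,-0.06,1],[0,0.5,0,-0.06,1],[0,0.5,0,-0.06,1]]}}

```text
time: 12.32
tool_pos: [0.645, -0.1978, 0.2012]
tool_rot: [-0.448, -0.548, -0.447, 0.548]
contact_force: [0.7, -1.9, 4.5]
gripper_width: 0.119
```

```bash
python3 -c "
from h import *
show(toworld([-.1027,-.1512,.2031]))"
```

```text
t 12.32 cab [-104.5 -148.5  201.2] F [ 0.74 -1.94  4.52] M [-0.26 -0.03 -0.01] w 10.1 q6 -0.206 (array([-1.9,  2.7,  1.6]), 'jaw yaw cab 154.66')
Fcab [ 0.25 -2.06] err -25.34032285792687
turn 64.60967714207312 F along tool y,z 1.11 1.76
```

Call:
{"api": "play_rows", "payload": {"plan": [[-3,0.2,0.2,0,1],[-3,0.2,0.2,-0.03,1],[-3,0.2,0.2,-0.06,1],[-3,0.2,0.2,-0.06,1],[-1,0.2,0.2,-0.06,1],[-1,0.2,0.2,-0.06,1],[-1,0.2,0.2,-0.06,1]]}}

```text
time: 13.2
tool_pos: [0.6449, -0.1978, 0.2012]
tool_rot: [-0.463, -0.534, -0.464, 0.534]
contact_force: [1.1, -2.5, 0.1]
gripper_width: 0.123
```

```bash
python3 -c "
from h import *
show(toworld([-.1027,-.1512,.2031]))"
```

```text
t 13.2 cab [-104.6 -148.5  201.2] F [ 1.13 -2.46  0.06] M [-0.34 -0.09  0.01] w 10.4 q6 -0.267 (array([-1.9,  2.8,  1.8]), 'jaw yaw cab 158.10')
Fcab [ 0.51 -2.66] err -21.898853608239392
turn 68.05114639176061 F along tool y,z 1.46 2.28
```

Call:
{"api": "play_rows", "payload": {"plan": [[-2,0.3,0.4,0,1],[-2,0.3,0.4,-0.03,1],[-2,0.3,0.4,-0.06,1],[-2,0.3,0.4,-0.06,1],[-0.3,0.3,0.4,-0.06,1],[-0.3,0.3,0.4,-0.06,1],[-0.3,0.3,0.4,-0.06,1]]}}

```text
time: 14.08
tool_pos: [0.6447, -0.1978, 0.2012]
tool_rot: [-0.479, -0.52, -0.48, 0.52]
contact_force: [-2.0, 1.6, -5.4]
gripper_width: 0.123
```

```bash
python3 -c "
from h import *
show(toworld([-.1027,-.1512,.2031]))"
```

```text
t 14.07 cab [-104.7 -148.4  201.2] F [-2.01  1.59 -5.41] M [0.14 0.46 0.04] w 10.5 q6 -0.327 (array([-1.9,  2.8,  2. ]), 'jaw yaw cab 161.55')
Fcab [-1.57  2.03] err -18.45245988255349
turn 71.4975401174465 F along tool y,z -2.14 -1.43
```

Call:
{"api": "play_rows", "payload": {"plan": [[-1.5,0,0,0,1],[-1.5,0,0,-0.03,1],[-1.5,0,0,-0.06,1],[-1.5,0,0,-0.06,1],[0.5,0,0,-0.06,1],[0.5,0,0,-0.06,1],[0.5,0,0,-0.06,1]]}}

```text
time: 14.95
tool_pos: [0.6446, -0.1978, 0.2005]
tool_rot: [-0.494, -0.505, -0.496, 0.505]
contact_force: [-4.7, 2.0, -8.4]
gripper_width: 0.121
```

```bash
python3 -c "
from h import *
show(toworld([-.1027,-.1512,.2031]))"
```

```text
t 14.95 cab [-104.9 -148.4  200.5] F [-4.72  2.03 -8.4 ] M [0.35 0.9  0.02] w 10.3 q6 -0.387 (array([-2.7,  2.8,  2.1]), 'jaw yaw cab 164.99')
Fcab [-4.1  3.1] err -15.00923448015285
turn 74.94076551984716 F along tool y,z -4.76 -1.93
```

z dropped to 200.5 with nearly the full spring load on the arm, so the tooth looks to be entering the notch at about 74.9°. I'm lowering straight down.

Call:
{"api": "play_rows", "payload": {"plan": [[1,-0.4,-0.2,0,1],[2,-0.4,-0.2,0,1],[2,-0.4,-0.2,0,1],[2,-0.4,-0.2,0,1]]}}

```text
time: 15.45
tool_pos: [0.6446, -0.1978, 0.1991]
tool_rot: [-0.494, -0.505, -0.495, 0.505]
contact_force: [-5.4, 1.7, -8.1]
gripper_width: 0.122
```

```bash
python3 -c "
from h import *
show(toworld([-.1027,-.1512,.2031]))"
```

```text
t 15.45 cab [-104.9 -148.4  199.1] F [-5.44  1.74 -8.06] M [0.34 0.89 0.08] w 10.4 q6 -0.387 (array([-4. ,  2.8,  2.1]), 'jaw yaw cab 164.98')
Fcab [-4.87  2.99] err -15.015585458751387
turn 74.93441454124861 F along tool y,z -5.48 -1.62
```

Clearly in the notch: 2.1 mm below the rim and still carrying the spring. I'm lowering further until it seats, about 4 mm below the rim (z≈197.2).

Call:
{"api": "play_rows", "payload": {"plan": [[1,-0.4,-0.2,0,1],[2,-0.4,-0.2,0,1],[3,-0.4,-0.2,0,1],[3,-0.4,-0.2,0,1],[3,-0.4,-0.2,0,1]]}}

```text
time: 16.08
tool_pos: [0.6446, -0.1978, 0.1976]
tool_rot: [0.495, 0.505, 0.495, -0.505]
contact_force: [-6.9, 2.6, -2.7]
gripper_width: 0.122
```

```bash
python3 -c "
from h import *
show(toworld([-.1027,-.1512,.2031]))"
```

```text
t 16.07 cab [-104.9 -148.5  197.6] F [-6.9   2.64 -2.74] M [0.48 1.24 0.04] w 10.4 q6 -0.387 (array([-5.5,  2.8,  2.1]), 'jaw yaw cab 164.98')
Fcab [-6.07  4.21] err -15.019075861183484
turn 74.93092413881652 F along tool y,z -6.95 -2.49
```

Call:
{"api": "play_rows", "payload": {"plan": [[0.3,-0.8,-0.3,0,1],[0.3,-0.8,-0.3,0,1],[0.3,-0.8,-0.3,0,0.4],[0.3,-0.8,-0.3,0,0],[0.3,-0.8,-0.3,0,-0.4],[0.3,-0.8,-0.3,0,-0.4]]}}

```text
time: 16.82
tool_pos: [0.6442, -0.1976, 0.1962]
tool_rot: [0.495, 0.505, 0.494, -0.505]
contact_force: [-0.2, -0.3, 0.6]
gripper_width: 0.699
```

```bash
python3 -c "
from h import *
show(toworld([-.157,-.0295,.21]))"
```

```text
t 16.82 cab [-105.3 -148.2  196.2] F [-0.22 -0.27  0.56] M [-0.02  0.   -0.04] w 59.4 q6 -0.387 (array([ -14. ,  -80.7, -101.2]), 'jaw yaw cab 164.97')
Fcab [-0.28 -0.21] err -15.02570521362108
turn 74.92429478637892 F along tool y,z -0.22 0.27
```

Call:
{"api": "play_rows", "payload": {"plan": [[-30,0,0,0,-0.4],[-55,0,0,0.1,-0.4],[-55,-20,-25,0.28,-0.2],[-55,-45,-60,0.46,0],[-55,-70,-90,0.64,0],[-55,-81,-101,0.82,0],[-55,-81,-101,1.0,0],[-55,-81,-101,1.18,0]]}}

```text
time: 17.82
tool_pos: [0.5649, -0.0945, 0.251]
tool_rot: [0.128, 0.696, 0.128, -0.695]
contact_force: [-0.2, 0.6, 0.3]
gripper_width: 0.497
```

Call:
{"api": "play_rows", "payload": {"plan": [[0,0,0,0.13,0],[0,0,0,0.13,0],[0,0,0,0.13,0]]}}

```text
time: 18.2
tool_pos: [0.565, -0.0948, 0.2507]
tool_rot: [0.085, 0.702, 0.085, -0.702]
contact_force: [0.8, -0.4, 0.7]
gripper_width: 0.499
```

```bash
python3 -c "
from h import *
show(toworld([-.157,-.0295,.12]))
for n in('top','scene'):
    f=manip.grab_frame(n); q=tocab(pts(f)); 
    cv2.imwrite('pics/%s2.png'%n,f['img'][...,::-1])
    m=(q[...,2]>.19)&(q[...,2]<.23)&(abs(q[...,0]+.103)<.03)&(abs(q[...,1]+.15)<.03)
    s=q[m]
    if len(s)>10:
        w,v=np.linalg.eigh(np.cov(s[:,:2].T)); print(n,len(s),s.mean(0).round(4),np.rad2deg(np.arctan2(v[1,1],v[0,1])),np.percentile(s[:,2],[50,80,90]).round(4))
    m=(abs(q[...,2]-.188)<.009)&(abs(q[...,0]+.103)<.022)&(abs(q[...,1]+.15)<.022)
    print(' flange z',np.median(q[m][:,2]),m.sum())
"
python3 - <<'E'
import cv2,numpy as np
a=cv2.imread('pics/scene2.png')[150:290,120:300];b=cv2.imread('pics/top2.png')[130:230,250:360]
b=cv2.resize(b,(396,360),interpolation=2);a=cv2.resize(a,(396,360),interpolation=2);cv2.imwrite('pics/c2.png',np.hstack([a,b]))
E
```

```text
t 18.2 cab [-157.6  -29.4  250.7] F [ 0.79 -0.44  0.69] M [ 0.04 -0.03 -0.03] w 42.4 q6 1.033 (array([ 1.307e+02,  1.000e-01, -6.000e-01]), 'jaw yaw cab 90.02')
Fcab [ 0.66 -0.61] err -89.97783115120279
turn -0.027831151202789783 F along tool y,z 0.61 -0.66
 flange z nan 0
scene 180 [-0.1    -0.1515  0.2052] 76.34752292332875 [0.2063 0.2129 0.2141]
 flange z 0.18820158613156146 131
  return _methods._mean(a, axis=axis, dtype=dtype,
  ret = ret.dtype.type(ret / rcount)
```

View pics/c2.png

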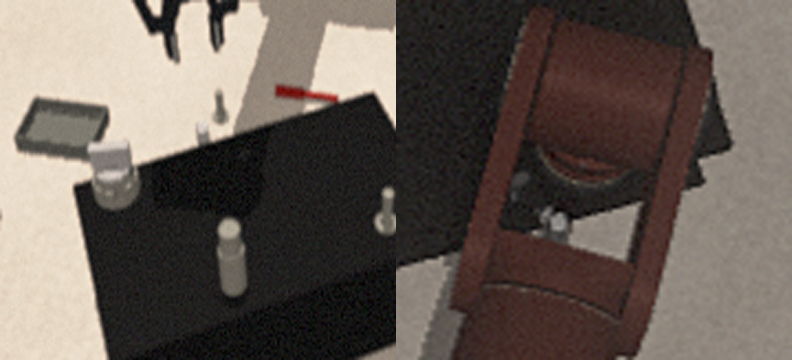

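The knob now stands about 8 mm up (top at 0.214, flange at 0.188) and turned about 75–76°, which means parked. The jaws are above the pull, and the studs and socket are untouched. I'm descending around the pull.

Call:
{"api": "play_rows", "payload": {"plan": [[40,0,1,0,0],[75,0,1,0,0],[95,0,1,0,0],[110,0,1,0,0],[120,0,1,0,0],[127,0,1,0,0],[127,0,1,0,0]]}}

```text
time: 19.18
tool_pos: [0.564, -0.095, 0.1237]
tool_rot: [0.085, 0.702, 0.085, -0.702]
contact_force: [0.6, -1.1, 0.1]
gripper_width: 0.496
```

Call:
{"api": "play_rows", "payload": {"plan": [[0,0,0,0,0.4],[0,0,0,0,0.6],[0,0,0,0,0.7],[0,0,0,0,0.8],[0,0,0,0,0.8]]}}

```text
time: 19.8
tool_pos: [0.5645, -0.0954, 0.1247]
tool_rot: [0.085, 0.703, 0.084, -0.702]
contact_force: [-0.1, -2.8, 4.5]
gripper_width: 0.148
```

```bash
python3 -c "
from h import *
show(toworld([-.157,-.0295,.12]))"
```

```text
t 19.8 cab [-158.2  -29.9  124.7] F [-0.13 -2.82  4.46] M [-0.29  0.05  0.02] w 12.6 q6 1.034 (array([ 4.7, -0.4, -1.2]), 'jaw yaw cab 89.92')
Fcab [-0.8  -2.71] err -90.08112304211701
turn -0.13112304211702508 F along tool y,z 2.71 0.8
```

Call:
{"api": "play_rows", "payload": {"plan": [[-1,-1,0,0,0.8],[-1,-3,0,0,0.8],[-1,-6,0,0,0.8],[-1,-10,0,0,0.8],[-1,-10,0,0,0.8]]}}

```text
time: 20.42
tool_pos: [0.5618, -0.0845, 0.1248]
tool_rot: [0.084, 0.702, 0.085, -0.702]
contact_force: [3.0, 0.7, 1.2]
gripper_width: 0.146
```

```bash
python3 -c "
from h import *
show(toworld([-.157,.1,.12]))"
```

```text
t 20.43 cab [-158.3  -18.6  124.8] F [3.   0.66 1.17] M [ 0.06 -0.65  0.08] w 12.4 q6 1.049 (array([   4.9, -118.6,   -1.2]), 'jaw yaw cab 89.94')
Fcab [ 3.07 -0.08] err -90.0555328767746
turn -0.10553287677461753 F along tool y,z 0.08 -3.07
```

The door slides freely. I'm continuing, and will slow down near the stop.

Call:
{"api": "play_rows", "payload": {"plan": [[0,-12,-0.5,0,0.8],[0,-26,-0.5,0,0.8],[0,-40,-0.5,0,0.8],[0,-54,-0.5,0,0.8],[0,-68,-0.5,0,0.8],[0,-82,-0.5,0,0.8],[0,-94,-0.5,0,0.8],[0,-104,-0.5,0,0.8]]}}

```text
time: 21.42
tool_pos: [0.5369, 0.0166, 0.1247]
tool_rot: [-0.085, -0.702, -0.085, 0.702]
contact_force: [-0.6, -3.2, 4.7]
gripper_width: 0.148
```

Call:
{"api": "play_rows", "payload": {"plan": [[0,-2,0,0,0.8],[0,-4,0,0,0.8],[0,-6,0,0,0.8],[0,-8,0,0,0.8],[0,-8,0,0,0.8],[0,-8,0,0,0.8]]}}

```text
time: 22.18
tool_pos: [0.5352, 0.0235, 0.1247]
tool_rot: [-0.084, -0.702, -0.085, 0.702]
contact_force: [-3.5, -0.4, 5.5]
gripper_width: 0.152
```

```bash
python3 -c "
from h import *
show(toworld([-.157,.1,.12]))"
```

```text
t 22.18 cab [-158.3   92.6  124.7] F [-3.48 -0.41  5.55] M [-0.34  0.35  0.07] w 13.0 q6 1.236 (array([ 4.7, -7.4, -1.3]), 'jaw yaw cab 89.89')
Fcab [-3.47  0.43] err -90.10689413792142
turn -0.1568941379214266 F along tool y,z -0.42 3.48
```

Opened 122.5 mm so far, with about 7.5 mm to go. I'm creeping towards the stop.

Call:
{"api": "play_rows", "payload": {"plan": [[0,-2,0,0,0.8],[0,-4,0,0,0.8],[0,-6,0,0,0.8],[0,-7,0,0,0.8],[0,-8,0,0,0.8],[0,-8,0,0,0.8],[0,-8,0,0,0.8]]}}

```text
time: 23.05
tool_pos: [0.5337, 0.0295, 0.1247]
tool_rot: [-0.086, -0.702, -0.083, 0.702]
contact_force: [-1.5, -8.1, 4.4]
gripper_width: 0.152
```

```bash
python3 -c "
from h import *
show(toworld([-.157,.1,.12]))"
```

```text
t 23.05 cab [-158.3   98.8  124.7] F [-1.46 -8.1   4.4 ] M [-1.2   0.09  0.1 ] w 12.9 q6 1.25 (array([ 4.7, -1.2, -1.3]), 'jaw yaw cab 89.88')
Fcab [-3.35 -7.52] err -90.12229084423615
turn -0.1722908442361586 F along tool y,z 7.52 3.33
```

Call:
{"api": "play_rows", "payload": {"plan": [[0,-1,0,0,0.8],[0,-1.5,0,0,0.8],[0,-1.5,0,0,0.8]]}}

```text
time: 23.42
tool_pos: [0.5337, 0.0296, 0.1247]
tool_rot: [0.087, 0.702, 0.082, -0.702]
contact_force: [0.2, -13.5, 3.0]
gripper_width: 0.152
```

```bash
python3 -c "
from h import *
show(toworld([-.157,.1,.12]))"
```

```text
t 23.43 cab [-158.3   98.8  124.7] F [  0.18 -13.46   3.05] M [-1.86 -0.1   0.06] w 12.9 q6 1.253 (array([ 4.7, -1.2, -1.3]), 'jaw yaw cab 89.87')
Fcab [ -3.04 -13.11] err -90.13453635277304
turn -0.18453635277302283 F along tool y,z 13.12 3.01
```

The door is at its stop: force rises with no motion. I'm easing the push, releasing and retreating.

Call:
{"api": "play_rows", "payload": {"plan": [[0,2,-0.3,0,0.8],[0,2,-0.3,0,0.8],[0,2,-0.3,0,0.4],[0,2,-0.3,0,0.1],[0,2,-0.3,0,0],[0,2,-0.3,0,0]]}}

```text
time: 24.18
tool_pos: [0.5338, 0.0312, 0.1245]
tool_rot: [-0.084, -0.702, -0.085, 0.702]
contact_force: [0.2, 0.3, -0.5]
gripper_width: 0.504
```

Call:
{"api": "play_rows", "payload": {"plan": [[-15,2,0,0,0],[-40,2,0,0,0],[-90,2,0,0,0],[-130,2,30,0,0],[-130,2,80,0,0],[-130,2,130,0,0],[-130,2,150,0,0],[-130,2,150,0,0]]}}

```text
time: 25.18
tool_pos: [0.3885, -0.0069, 0.2562]
tool_rot: [0.085, 0.703, 0.084, -0.701]
contact_force: [-0.1, -0.1, 0.2]
gripper_width: 0.503
```

```bash
python3 -c "
from h import *
show()
for n in('top','scene'):
    f=manip.grab_frame(n); q=tocab(pts(f)); 
    cv2.imwrite('pics/%s3.png'%n,f['img'][...,::-1])
    k=(abs(q[...,0]+.103)<.035)&(abs(q[...,1]+.15)<.035)
    s=q[k&(q[...,2]>.2)&(q[...,2]<.24)]; w,v=np.linalg.eigh(np.cov(s[:,:2].T)); print(n,'bar',len(s),np.rad2deg(np.arctan2(v[1,1],v[0,1])),np.percentile(s[:,2],[50,90]))
    m=(q[...,0]<-.143)&(q[...,0]>-.2)&(abs(q[...,1])<.16)&(abs(q[...,2]-.15)<.012)
    s=q[m];print(' pull',len(s),s.mean(0).round(4) if len(s) else '',s[:,1].min(),s[:,1].max())
a=cv2.imread('pics/scene3.png')[100:330,60:360];b=cv2.imread('pics/top3.png')[90:280,190:410]
cv2.imwrite('pics/c3.png',np.hstack([cv2.resize(a,(400,330),interpolation=2),cv2.resize(b,(400,330),interpolation=2)]))
"
```

```text
t 25.18 cab [-308.    98.1  256.2] F [-0.07 -0.08  0.21] M [ 0.   -0.01  0.01] w 42.8 q6 1.122 (array([0., 0., 0.]), 'jaw yaw cab 89.86')
Fcab [-0.08 -0.06] err -90.13982591666283
turn -0.18982591666282644 F along tool y,z 0.06 0.08
top bar 78 74.5827173874036 [0.21423231 0.21765332]
 pull 24 [-0.1584  0.1021  0.1498] 0.09545268362456202 0.10853420477315322
scene bar 127 74.42237519751421 [0.21151347 0.21409429]
 pull 34 [-0.1542  0.097   0.1464] 0.09099712667261432 0.10575909687607302
```

View pics/c3.png

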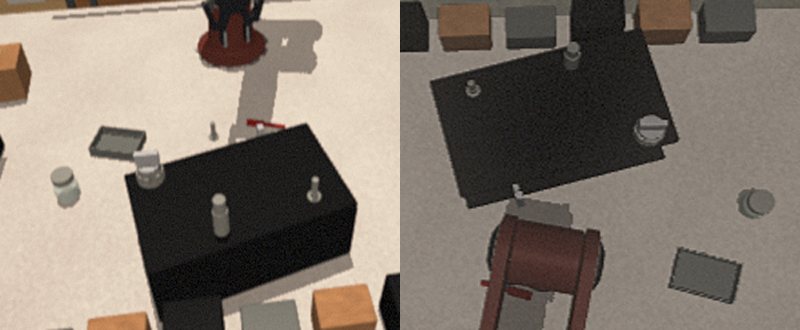

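The pull has moved from y≈-29.5 to about +99.5. The bar stands 7–9 mm above its start and is turned 74.5°. Nothing else has been disturbed, so I'm handing in.

```bash
python3 -c "
from h import *
print(manip.job_done())"
```

```text
the job is handed in; nothing more can be done
None
```

The knob is parked, the door is open to its stop, and I handed the job in at about 25 s of the 69 s allowed. No verdict is reported.

**Knob:** I lifted it about 14.5 mm, short of the 15.2 mm stop, with the force matching the spring. I then turned it counter-clockwise and probed the rim in hops of about 3.5°. It dropped into the parking notch at about 75° (1.31 rad), and I lowered it until it seated.

**Door:** I slid the pull gently until the force rose to about 13 N with no further motion. Then I eased back, released and moved the arm clear.

**Last checks:**
- **Knob height:** about 8 mm above its start, which matches the notch; the two cameras read +7 and about +8.5 mm.
- **Knob turn:** about 74.5°.
- **Pull travel:** about 129–130 mm; the two cameras differ by about 5 mm in where they place the pull.
- **Contact force:** close to zero after I backed off.
- **Bystanders:** they look undisturbed in the last picture. I did not measure them, and the wrench was outside that crop.

**What differed from plan:** side forces of up to about 8 N built up on the knob while I held it, and I trimmed them as I went. The grip also crept about 0.5 mm along the bar during the search.

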